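# Empty the cup press and hold its lid open

## Robot

A 7-joint arm with a two-finger parallel gripper is mounted at the origin on the work surface. World frame = base frame: x ahead of the robot, y to its left, z up, the work surface at z = 0. Lengths are in m, angles in rad, forces in N, time in s.
With the tool pointing down it reaches from about 0.4 to 0.85 m from the base axis. Payload 4.5 kg.
Tool frame: the origin (TCP) lies at the centre of the arm's flange, where the gripper is bolted on; the fingertips stand 166 mm ahead of it and the grasp point (between the pads) lies 147 mm ahead of it (r.grip_depth is the distance from the TCP to the grasp point, in m); z points along the fingers, y is the line along which they close (so a half turn about z gives the same grasp; the last joint's range is limited). The gripper opens to 88 mm and grips with 3 to 60 N. Pads are 18 mm wide; open, the fingers measure 123 mm over their backs; the gripper's body (75 mm by 187 mm) begins 45 mm behind the grasp point.
Start: joints at [1.232, 0.689, -0.195, 1.565, 0.157, 0.902, -0.215], TCP at [0.228, -0.582, 0.405] pointing down, gripper open.
Joint ranges: [-3.01, 3.01], [-0.46, 2.08], [-1.47, 1.51], [0.13, 2.56], [-1, 4.14], [0.04, 2.09], [-2.66, 2.66]. Speed limits (rad/s): [2.57, 2.57, 3.14, 3.14, 3.14, 3.14, 3.14].

## Interface

Orientations are given as a unit quaternion [x, y, z, w].
In Python, from plant import status, cams, r, finder gives the robot as it stands.
- The arm moves only by the tool play_rows, never from a script. Its argument "rows" is a list of rows, each a list of 7 numbers: the opening in per cent of the stroke, from 0 (shut) to 100 (fully open), then the shift along the tool's x, y, z in m, then the turn, a rotation vector about the tool's x, y, z in degrees. A call has 1 to 8 rows; each row shifts and turns the commanded pose from where the row before left it, along the tool's axes as they then stand; what a row does not reach is not made up. A row lasts 1/8 s, in which the tool goes at most 62.5 mm and 10.7 degrees, less where a joint would pass 70% of its speed; a pose out of reach is approached as far as the arm can. A call with a gripper value outside its range is refused whole. The fingers move at their own pace and stop on an object; "grip_force" is the grip in N (left out, the last holds). Time passes only in rows, so rows that do not move let the fingers close. It gives the time, the measured TCP pose, the force, the opening and the grip force at its end, in the units of the state.
- status.get_state(): the state, without advancing time (a new reading comes with each control period).
- cams.snapshot(name): name is "side" or "top"; returns the picture (400x640x3 uint8, red, green, blue); there is no depth.
- cams.camera_params(name): a dict with "vfov" (degrees; the focal length in pixels is half the picture's height over the tangent of half this angle, whatever the lens; pixels are square), "cx", "cy" (the principal point, pixels), "R" (3x3) and "t" (3): a world point X has camera coordinates R X + t. Camera axes: x right, y down, z forward; pixel columns grow to the right and rows downward; lengths in m; the calibration is good to about 2 mm. A picture is of the moment at which its call begins. camera_params takes no time and is no camera call.
- r.finish_job(): hands the job in; it is judged then, once.
Trained networks look in the newest picture that a camera, given by its name, has taken for a name from the list of things; names that differ only in an ending like _2 or _b are one class to them, and where a whole thing is asked for, a point or a joint stands for the part that bears it (a point fixed in the world has none). Each returns a list of dicts, best first, with "score" (0 to 1); they miss things now and then, are a little off and sometimes report something else, mostly with a low value. They report only what shows in the picture. A call takes as long as a camera call. They do not tell look-alikes from the thing itself.
- finder.spot_in(camera, label): "at" ([x, y, z] in m, in the coordinates of the camera as it stood for that picture, good to about 4 mm: the middle of the surface that is visible of it).
- finder.regions_of(camera, label): "mask" (400x640 bool, what is visible of it).
The state is a dict: "clock": time; "q": joint angles; "qd": joint speeds; "joint_torque": joint torques, N m; "tool_pos": TCP position; "eef_rot": TCP orientation; "contact_force": force on the tool from outside, world axes, zero at the start; "moment": the same for the moment, N m; "opening": opening from 0.0 (shut) to 1.0 (fully open); "finger_force": force on a finger pad.
Only numpy, scipy, OpenCV 4.12 (cv2) and the standard library are available. Lean on these libraries where they do the work, as an engineer would, in place of code of your own. Each camera call takes 0.05 s, during which the arm holds its last target. There are 200 camera calls.

## Task

Take the two finished clay cups out of the press's catch tray and set them down upright, without dropping them, on the floor of the white tub; leave the jar, the round pot and the brush where they are. Then lift the press's lid by its bar handle and hold it open at 50 degrees from closed so that I can look at the mould: the lid drops shut by itself, so finish while still holding it there, with nothing else propping it.

Things in the scene. Friction and masses are not known exactly. Their poses are not given: they have to be found in the camera images.
- cup_a_center (a point): centre, half-way up, of a dark grey dry clay cup standing upright in the catch tray: round, 50 mm across over its upper two thirds, 42 mm at the foot, 50 mm high, walls 4 mm, open on top, about 90 g. Its z axis points up out of its mouth.
- cup_b_center (a point): the same for the second, identical cup. The cups stand 90 to 145 mm apart.
- tray_floor (a point): centre of the upper face of the catch tray's floor, 4 mm above the bench. The aluminium tray is fixed to the press on its right-hand (-y) side, 250 x 160 mm outside, walls 4 mm thick and 14 mm high. x and y axes along the tray's sides, the same as the press's; the wall of the press (110 mm high, with the lid 122 mm) is 125 mm from here towards +y.
- tub: white open plastic tub standing loose on the bench, 0.7 kg: 240 mm (its x) x 170 mm (its y) outside, 60 mm high, walls and floor 4 mm. Origin at the centre of its underside, z up.
- box_mid (a point): middle of the press box's open top, 110 mm above the bench, right under the closed lid. The hinge line is 100 mm behind it (its +x), same height, parallel to its y. x points level from front to back of the press (away from the handle) and does not turn with the lid; z up. The grey press is fixed: box 200 x 220 x 110 mm high, motor housing 155 mm high behind the hinge.
- lid_handle (a point): middle of the lid's handle: a round steel bar 12 mm thick, 120 mm long, parallel to the hinge, held by two side arms 55 mm in front of the lid's front edge, free underneath and with a 49 mm gap between bar and lid edge. It lies 255 mm in front of the hinge line and 7 mm above it when closed (it turns with the lid). The aluminium lid is a plate 200 x 220 x 10 mm, about 0.4 kg; the bar can turn in a grip.
- lid (a joint): opening angle of the lid, rad: 0 closed (level), grows as the handle goes up and back, stop at 1.3; 50 degrees is 0.873. Nearly free hinge: let go, it falls shut from every angle.
- jar_mid (a point): bystander: amber glass jar, 70 mm across, 90 mm high; this point 45 mm up on its axis.
- pot_mid (a point): bystander: dark grey round closed pot, 104 mm across, 96 mm high, larger than the cups; this point 48 mm up on its axis.
- brush_mid (a point): bystander: a brush lying on the bench near the robot; a point on its handle.
Not all that is in view belongs to the job. What is shaped like the part that bears cup_a_center but green or pink is not meant.

How it is judged:
By the outcome, as a careful person would: the job done as asked, in the order asked, and still so for the second after the job is handed in, while the arm keeps its last pose, push and grip.
It also fails if it takes over 72 s, if anything falls off the work surface, if the arm or the gripper's body presses on something with over 40 N, if the wrist force passes 120 N, or if a joint passes its speed limit or range.

## Working session

There is one attempt and no reset: what is moved stays moved. The work goes in short steps, Python scripts to look and compute and a tool call to move; the robot and the scene stay as the last step left them, time stands still between calls to the robot, and variables do not carry over. Pictures are saved under pics/ and viewed, at most 10 in all, crops included, and the job is handed in when it is done.

Besides the shell and the picture viewer there is one more tool, called after "Call:" by a JSON object that holds its "method" and its "body". play_rows: Moves the arm, as the interface text tells. Its arguments: {"type":"object","properties":{"rows":{"type":"array","items":{"type":"array","items":{"type":"number"}}},"grip_force":{"type":"number"}},"required":["rows"]}

```bash
mkdir -p pics; ls
python3 - <<'E'
from plant import status,cams,r,finder
import cv2
print(status.get_state())
for n in("side","top"):
    p=cams.camera_params(n);print(n,p)
    cv2.imwrite(f"pics/{n}0.png",cams.snapshot(n)[:,:,::-1])
E
```

```text
pics
{'clock': 0.0, 'q': array([ 1.23175144,  0.68999023, -0.19455344,  1.56632578,  0.15732878,
        0.90248651, -0.21512283]), 'qd': array([ 5.17448676e-04,  5.25475869e-04, -1.62462721e-03, -2.89874023e-04,
       -1.14595895e-03, -4.53226007e-05, -5.73418822e-04]), 'joint_torque': array([-7.07651861e-05, -5.27564013e+01, -1.26668774e+00, -1.53424126e+01,
       -5.26508654e-02,  6.74551120e-03,  1.55863781e-04]), 'tool_pos': array([ 0.22753756, -0.58176567,  0.40391173]), 'eef_rot': array([ 9.82663223e-01,  1.85397328e-01, -2.29477551e-04, -8.76703280e-04]), 'contact_force': array([ 0.93944606, -0.93963053,  0.01385252]), 'moment': array([ 0.01864716, -0.00150212,  0.04339992]), 'finger_force': 0.0, 'opening': 0.9947263282253883}
side {'vfov': 47.910500893850084, 'cx': 328.9380383199973, 'cy': 203.55496294308094, 'R': array([[-0.9186101 , -0.3949234 , -0.01382035],
       [-0.2707973 ,  0.65458729, -0.70582172],
       [ 0.28779214, -0.64463245, -0.70825468]]), 't': array([0.55799225, 0.16641994, 1.14265365])}
top {'vfov': 54.89119698679175, 'cx': 327.28085745614726, 'cy': 204.6350965623547, 'R': array([[ 0.11798364, -0.99301366, -0.00193274],
       [-0.97174856, -0.11505596, -0.20607488],
       [ 0.2044128 ,  0.0261916 , -0.97853432]]), 't': array([0.03904578, 0.58488834, 0.95403487])}
```

View pics/side0.png

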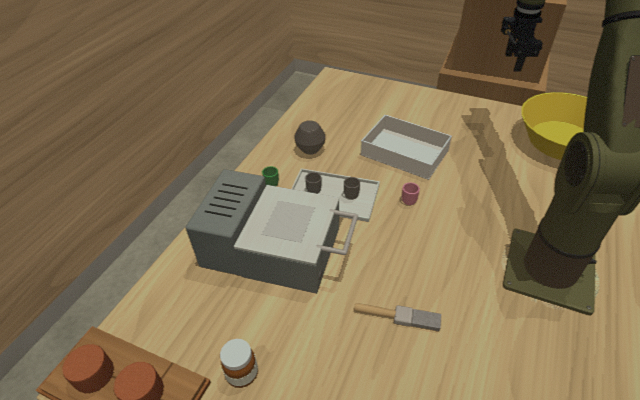

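View pics/top0.png

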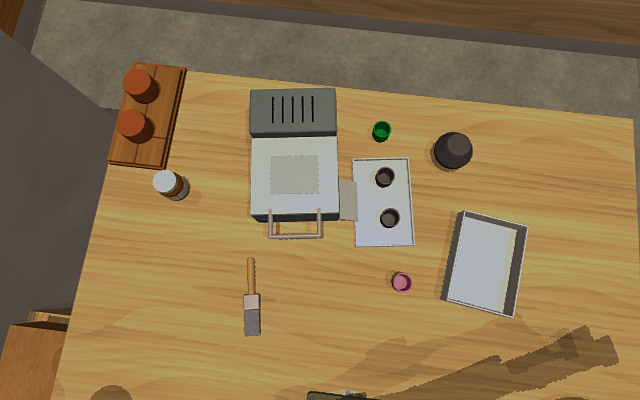

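```bash
cat > h.py <<'E'
from plant import status,cams,r,finder
import numpy as np,cv2
from scipy.spatial.transform import Rotation as Ro
def K(n):
    p=cams.camera_params(n);f=200/np.tan(np.radians(p['vfov']/2));return p,f
def ray(n,u,v,z):
    p,f=K(n);R=p['R'];d=R.T@np.array([(u-p['cx'])/f,(v-p['cy'])/f,1]);c=-R.T@p['t']
    return c+d*(z-c[2])/d[2]
def proj(n,X):
    p,f=K(n);c=p['R']@np.array(X)+p['t'];return np.array([f*c[0]/c[2]+p['cx'],f*c[1]/c[2]+p['cy']])
def w(n,at):
    p,_=K(n);return p['R'].T@(np.array(at)-p['t'])
def move(target,yawrow=None):
    s=status.get_state();T=Ro.from_quat(s['eef_rot']);return T.inv().apply(np.array(target)-s['tool_pos'])
E
python3 - <<'E'
from h import *
np.set_printoptions(precision=3,suppress=True)
for n in("top","side"):
    for l in("cup_a_center","tub","lid_handle","tray_floor","jar_mid","pot_mid","brush_mid","lid"):
        for d in finder.spot_in(n,l)[:5]: 
            X=w(n,d['at']);print(n,l,round(d['score'],2),X,proj(n,X).round())
E
```

```text
top cup_a_center 0.76 [ 0.404 -0.112  0.019] [402. 281.]
top cup_a_center 0.63 [ 0.682 -0.045  0.032] [387. 176.]
top tub 0.95 [ 0.477 -0.331  0.002] [484. 263.]
top tub 0.57 [0.645 0.158 0.126] [311. 170.]
top lid_handle 0.98 [0.619 0.196 0.124] [294. 179.]
top tray_floor 0.68 [0.647 0.16  0.126] [310. 170.]
top jar_mid 0.64 [0.579 0.525 0.09 ] [168. 183.]
top pot_mid 0.57 [ 0.757 -0.204  0.088] [453. 150.]
top brush_mid 0.81 [0.296 0.275 0.016] [251. 305.]
top lid 0.64 [0.617 0.197 0.12 ] [294. 180.]
side cup_a_center 0.78 [ 0.397 -0.095  0.033] [409. 194.]
side cup_a_center 0.7 [ 0.674 -0.029  0.039] [312. 182.]
side cup_a_center 0.52 [ 0.803 -0.014  0.037] [271. 175.]
side tub 0.83 [ 0.473 -0.337  0.018] [407. 144.]
side tub 0.35 [ 0.561 -0.053  0.035] [350. 188.]
side lid_handle 0.98 [0.62  0.215 0.125] [289. 225.]
side tray_floor 0.84 [0.658 0.239 0.119] [270. 229.]
side jar_mid 0.76 [0.569 0.546 0.086] [237. 359.]
side pot_mid 0.74 [ 0.755 -0.188  0.073] [309. 137.]
side brush_mid 0.82 [0.294 0.282 0.017] [406. 317.]
side lid 0.64 [0.62  0.212 0.126] [289. 223.]
```

Run:
```python
from h import *
im=cv2.imread("pics/top0.png")
cv2.imwrite("pics/crop1.png",cv2.resize(im[80:328,240:540],None,fx=2.4,fy=2.4,interpolation=cv2.INTER_CUBIC))
```

```text
(no output)
```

View pics/crop1.png

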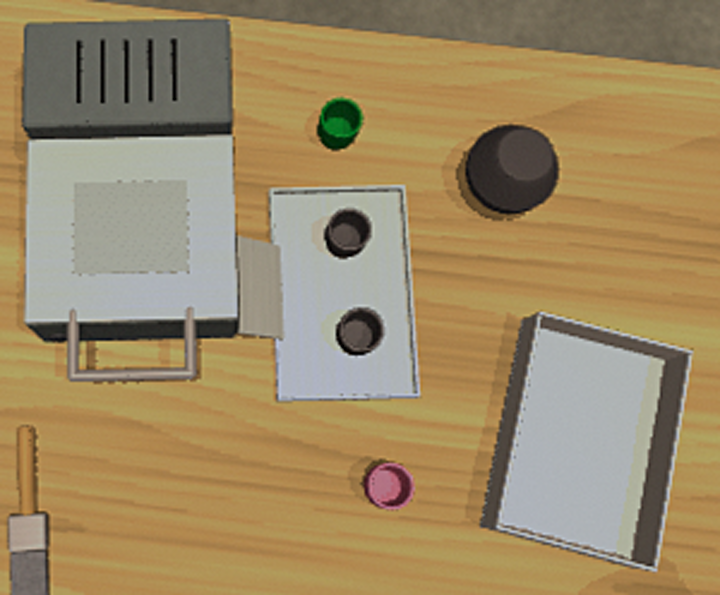

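Run:
```python
from h import *
np.set_printoptions(precision=4,suppress=True)
f=lambda x,y,z:ray("top",240+x/2.4,80+y/2.4,z)
P={}
for k,a in dict(A=(349,229,.054),B=(361,328,.054),h1=(71,376,.117),h2=(198,376,.117),lfl=(26,322,.12),lfr=(239,320,.12),lbl=(28,138,.12),lbr=(233,136,.12),t1=(540,314,.06),t2=(691,351,.06),t3=(656,570,.06),t4=(497,527,.06),ty1=(271,189,.014),ty2=(405,186,.014),ty3=(419,397,.014),ty4=(277,399,.014)).items(): P[k]=f(*a);print(k,P[k])
d=lambda a,b:np.linalg.norm(P[a]-P[b])
print("AB",d('A','B'),"h",d('h1','h2'),"lid",d('lfl','lfr'),d('lfl','lbl'),"tub",d('t1','t2'),d('t2','t3'),d('t3','t4'),d('t4','t1'),"tray",d('ty1','ty2'),d('ty2','ty3'))
tc=sum(P[k] for k in('t1','t2','t3','t4'))/4;e=P['t1']-P['t4']+P['t2']-P['t3'];print("tub",tc,np.degrees(np.arctan2(e[1],e[0])))
hc=(P['h1']+P['h2'])/2;e=P['h1']-P['h2'];print("handle",hc,np.degrees(np.arctan2(-e[0],e[1])))
e=P['ty1']-P['ty4']+P['ty2']-P['ty3'];print("tray yaw",np.degrees(np.arctan2(e[1],e[0])),sum(P[k] for k in('ty1','ty2','ty3','ty4'))/4)
s=status.get_state();print(Ro.from_quat(s['eef_rot']).as_matrix())
for k in 'AB': print(k, proj("side",P[k]))
print(proj("side",hc),proj("side",tc))
```

```text
A [ 0.6761 -0.0383  0.054 ]
B [ 0.5651 -0.0612  0.054 ]
h1 [0.4685 0.2368 0.117 ]
h2 [0.4837 0.1083 0.117 ]
lfl [0.5178 0.2905 0.12  ]
lfr [0.5457 0.0734 0.12  ]
lbl [0.7164 0.3202 0.12  ]
lbr [0.7444 0.1021 0.12  ]
t1 [ 0.6024 -0.2536  0.06  ]
t2 [ 0.5807 -0.4181  0.06  ]
t3 [ 0.3464 -0.3848  0.06  ]
t4 [ 0.3702 -0.2192  0.06  ]
ty1 [0.7264 0.0525 0.014 ]
ty2 [ 0.7486 -0.1041  0.014 ]
ty3 [ 0.502  -0.1383  0.014 ]
ty4 [0.481 0.02  0.014]
AB 0.11334271396276796 h 0.12937971696584843 lid 0.21896992837625323 0.20076135622963162 tub 0.16589464226686043 0.2367081171546292 0.1672871674204685 0.2347637952669279 tray 0.15820060360100618 0.24895452982019026
tub [ 0.4749 -0.3189  0.06  ] -8.255637959048624
handle [0.4761 0.1726 0.117 ] 6.761892652797335
tray yaw 7.726790311582606 [ 0.6145 -0.0425  0.014 ]
[[ 0.9313  0.3643  0.    ]
 [ 0.3643 -0.9313 -0.0001]
 [ 0.      0.0001 -1.    ]]
A [312.393  176.3978]
B [350.4266 181.2282]
[350.0461 231.7041] [405.9694 136.9852]
```

Candidates in the crop are the dark cups at (348,231) and (360,330) inside the tray, the green cup (340,122), the pink cup (389,485) and the round pot (512,170). I choose the two dark cups in the tray. The measured sizes match the given ones: the cups are 113 mm apart, and the tub and lid sizes agree.

Call:
{"method": "play_rows", "body": {"rows": [[75,0,0,0,0,0,6.8],[75,0,0,0,0,0,6.8],[75,0.043,-0.04,0,0,0,0],[75,0.043,-0.04,0,0,0,0],[75,0.043,-0.04,0,0,0,0],[75,0.043,-0.04,0,0,0,0],[75,0.043,-0.04,0,0,0,0],[75,0.043,-0.04,0,0,0,0]], "grip_force": 10}}

```text
clock: 1.9
tool_pos: [0.452, -0.3079, 0.405]
eef_rot: [0.998, 0.068, 0.0, 0.0]
contact_force: [0.7, -1.8, 1.4]
opening: 0.752
finger_force: 0.0
```

Call:
{"method": "play_rows", "body": {"rows": [[75,0.043,-0.04,0,0,0,0],[75,0.043,-0.04,0,0,0,0],[75,0.043,-0.04,0,0,0,0],[75,0.043,-0.04,0,0,0,0],[75,0.043,-0.04,0.05,0,0,0],[75,0.043,-0.04,0.05,0,0,0],[75,0,0,0.04,0,0,0],[75,0,0,0,0,0,0]]}}

```text
clock: 2.9
tool_pos: [0.6586, -0.0535, 0.2805]
eef_rot: [0.998, 0.068, -0.004, -0.0]
contact_force: [-0.1, -0.8, 0.6]
opening: 0.749
finger_force: 0.0
```

```bash
cat >> h.py <<'E'
def show(fn,*crops):
    out=[]
    for n,(x0,y0,x1,y1) in crops: out.append(cv2.resize(cams.snapshot(n)[y0:y1,x0:x1,::-1],(400,int(400*(y1-y0)/(x1-x0))),interpolation=cv2.INTER_CUBIC))
    h=min(o.shape[0] for o in out);cv2.imwrite("pics/"+fn,np.hstack([o[:h] for o in out]))
def to(grasp,yaw=None):
    s=status.get_state();T=Ro.from_quat(s['eef_rot']);M=T.as_matrix();g=s['tool_pos']+.147*M[:,2]
    print("t",round(s['clock'],2),"grasp",g.round(4),"zax",M[:,2].round(3),"yaw x",np.degrees(np.arctan2(M[1,0],M[0,0])).round(2),"open",s['opening'],"F",s['contact_force'].round(1))
    print("tool delta",(M.T@(np.array(grasp)-g)).round(4))
E
python3 - <<'E'
from h import *
to([.6761,-.0383,.037])
show("h1.png",("top",(330,110,450,270)),("side",(260,110,420,320)))
E
```

```text
t 2.9 grasp [ 0.6575 -0.0535  0.1335] zax [-0.007 -0.    -1.   ] yaw x 7.82 open 0.7490892701610458 F [-0.1 -0.8  0.6]
tool delta [ 0.0212 -0.0124  0.0963]
```

View pics/h1.png

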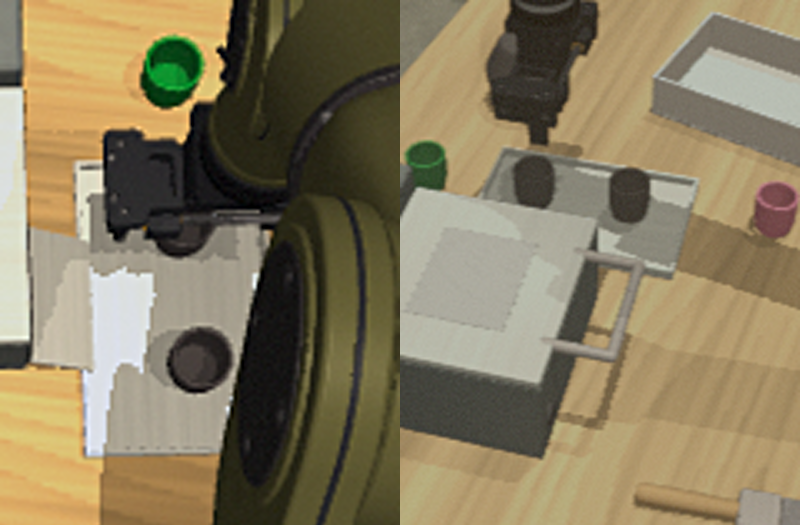

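The gripper is above cup A (left picture around (180,235)), both cups are still standing, and the path is clear. I correct by about 21/−12 mm and then go down.

Call:
{"method": "play_rows", "body": {"rows": [[75,0.021,-0.012,0,0,0,0],[75,0,0,0,0,0,0],[75,0,0,0,0,0,0]]}}

```text
clock: 3.38
tool_pos: [0.6789, -0.0405, 0.2851]
eef_rot: [0.998, 0.067, 0.001, 0.001]
contact_force: [-0.1, -0.5, 0.5]
opening: 0.75
finger_force: 0.0
```

Run:
```python
from h import *
to([.6761,-.0383,.037])
```

```text
t 3.38 grasp [ 0.6791 -0.0406  0.1381] zax [ 0.001 -0.001 -1.   ] yaw x 7.7 open 0.74981940746607 F [-0.1 -0.5  0.5]
tool delta [-0.0028 -0.0028  0.1011]
```

Call:
{"method": "play_rows", "body": {"rows": [[75,-0.003,-0.003,0.03,0,0,0],[75,0,0,0.03,0,0,0],[75,0,0,0.025,0,0,0],[75,0,0,0.016,0,0,0],[75,0,0,0,0,0,0],[75,0,0,0,0,0,0]]}}

```text
clock: 4.12
tool_pos: [0.6763, -0.037, 0.1838]
eef_rot: [0.998, 0.068, 0.001, 0.0]
contact_force: [-0.4, -0.4, 0.3]
opening: 0.75
finger_force: 0.0
```

Run:
```python
from h import *
to([.6761,-.0383,.037])
```

```text
t 4.12 grasp [ 0.6766 -0.0371  0.0368] zax [ 0.002 -0.    -1.   ] yaw x 7.74 open 0.7495792391665063 F [-0.4 -0.4  0.3]
tool delta [-0.0006  0.0012 -0.0002]
```

Now I close and lift.

Call:
{"method": "play_rows", "body": {"rows": [[50,0,0,0,0,0,0],[50,0,0,0,0,0,0],[50,0,0,0,0,0,0],[50,0,0,0,0,0,0],[50,0,0,0,0,0,0]], "grip_force": 10}}

```text
clock: 4.75
tool_pos: [0.6762, -0.0368, 0.1835]
eef_rot: [0.998, 0.068, 0.001, 0.0]
contact_force: [-0.1, -0.3, 5.4]
opening: 0.554
finger_force: 10.0
```

Call:
{"method": "play_rows", "body": {"rows": [[45,0,0,-0.01,0,0,0],[45,0,0,-0.025,0,0,0],[45,0,0,-0.03,0,0,0],[45,0,0,-0.03,0,0,0],[45,0,0,-0.03,0,0,0],[45,0,0,0,0,0,0]]}}

```text
clock: 5.5
tool_pos: [0.6766, -0.0368, 0.3103]
eef_rot: [0.998, 0.068, 0.003, 0.0]
contact_force: [0.6, -1.0, -0.8]
opening: 0.554
finger_force: 10.0
```

Run:
```python
from h import *
to([.529,-.327,.05])
```

```text
t 5.5 grasp [ 0.6774 -0.0368  0.1633] zax [ 0.005 -0.    -1.   ] yaw x 7.75 open 0.5536152667347651 F [ 0.6 -1.  -0.8]
tool delta [-0.1867  0.2674  0.1126]
```

Call:
{"method": "play_rows", "body": {"rows": [[45,-0.015,0.022,0,0,0,0],[45,-0.025,0.035,0,0,0,0],[45,-0.027,0.039,0,0,0,0],[45,-0.027,0.039,0,0,0,0],[45,-0.027,0.039,0,0,0,0],[45,-0.027,0.039,0,0,0,0],[45,-0.025,0.035,0,0,0,0],[45,-0.014,0.02,0,0,0,0]]}}

```text
clock: 6.5
tool_pos: [0.5243, -0.3301, 0.3062]
eef_rot: [0.998, 0.066, -0.002, -0.0]
contact_force: [1.0, 0.4, -0.9]
opening: 0.556
finger_force: 10.0
```

Call:
{"method": "play_rows", "body": {"rows": [[45,0,0,0,0,0,5],[45,0,0,0,0,0,6],[45,0,0,0,0,0,5],[45,0,0,0,0,0,0],[45,0,0,0,0,0,0]]}}

```text
clock: 7.12
tool_pos: [0.5265, -0.3274, 0.307]
eef_rot: [0.997, -0.071, -0.001, -0.0]
contact_force: [-0.4, -0.8, -1.1]
opening: 0.556
finger_force: 10.0
```

Run:
```python
from h import *
to([.529,-.327,.039])
show("h2.png",("top",(330,140,550,340)),("side",(290,80,490,270)))
```

```text
t 7.12 grasp [ 0.5263 -0.3273  0.16  ] zax [-0.001  0.001 -1.   ] yaw x -8.15 open 0.5559993822928792 F [-0.4 -0.8 -1.1]
tool delta [ 0.0028 -0.0006  0.121 ]
```

View pics/h2.png

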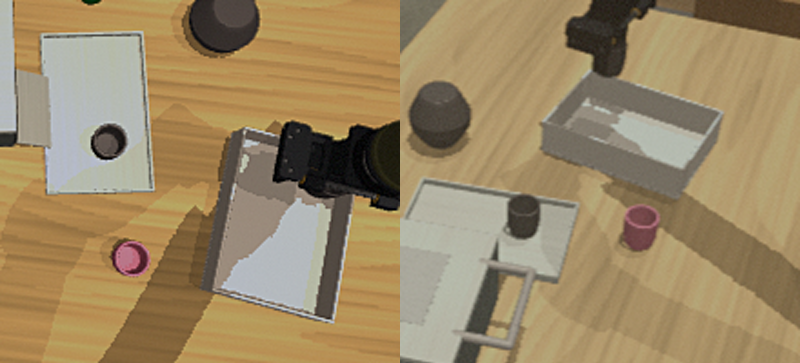

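The cup is held at (605,60) over the far half of the tub, and cup B is undisturbed. I lower it.

Call:
{"method": "play_rows", "body": {"rows": [[45,0.003,0,0.03,0,0,0],[45,0,0,0.03,0,0,0],[45,0,0,0.03,0,0,0],[45,0,0,0.02,0,0,0],[45,0,0,0.008,0,0,0],[45,0,0,0,0,0,0],[45,0,0,0,0,0,0]]}}

```text
clock: 8.1
tool_pos: [0.5301, -0.3283, 0.1907]
eef_rot: [0.997, -0.072, 0.001, 0.0]
contact_force: [-0.1, 0.2, -0.7]
opening: 0.558
finger_force: 10.0
```

Call:
{"method": "play_rows", "body": {"rows": [[45,0,0,0.004,0,0,0],[45,0,0,0.002,0,0,0],[45,0,0,0.001,0,0,0],[45,0,0,0,0,0,0]]}}

```text
clock: 8.6
tool_pos: [0.5297, -0.328, 0.1835]
eef_rot: [0.997, -0.072, 0.0, 0.0]
contact_force: [-1.5, 1.2, 5.7]
opening: 0.556
finger_force: 10.0
```

Contact is felt at 5.7 N, so the cup is on the floor. I open slowly and retreat.

Call:
{"method": "play_rows", "body": {"rows": [[60,0,0,0,0,0,0],[68,0,0,0,0,0,0],[75,0,0,0,0,0,0],[75,0,0,-0.02,0,0,0],[75,0,0,-0.04,0,0,0],[75,0,0,-0.04,0,0,0],[75,0,0,-0.03,0,0,-8],[75,0,0,0,0,0,-8]]}}

```text
clock: 9.6
tool_pos: [0.5306, -0.3286, 0.3171]
eef_rot: [0.998, 0.07, 0.003, 0.002]
contact_force: [0.9, -0.5, -0.8]
opening: 0.75
finger_force: 0.0
```

Run:
```python
from h import *
to([.5651,-.0612,.037])
```

```text
t 9.6 grasp [ 0.5315 -0.3292  0.1701] zax [ 0.006 -0.004 -1.   ] yaw x 8.01 open 0.7500838298386852 F [ 0.9 -0.5 -0.8]
tool delta [ 0.0699 -0.2613  0.1322]
```

Call:
{"method": "play_rows", "body": {"rows": [[75,0.01,-0.037,0,0,0,0],[75,0.01,-0.038,0,0,0,0],[75,0.01,-0.038,0,0,0,0],[75,0.01,-0.038,0,0,0,0],[75,0.01,-0.038,0,0,0,0],[75,0.01,-0.037,0.01,0,0,0],[75,0.01,-0.035,0.01,0,0,0],[75,0,0,0,0,0,0]]}}

```text
clock: 10.6
tool_pos: [0.5642, -0.056, 0.2933]
eef_rot: [0.997, 0.071, 0.0, -0.001]
contact_force: [-0.4, -1.1, -0.8]
opening: 0.75
finger_force: 0.0
```

Call:
{"method": "play_rows", "body": {"rows": [[75,0,0,0,0,0,0]]}}

```text
clock: 10.72
tool_pos: [0.5638, -0.0609, 0.2936]
eef_rot: [0.998, 0.067, 0.0, 0.001]
contact_force: [-0.6, -0.6, -0.6]
opening: 0.751
finger_force: 0.0
```

Run:
```python
from h import *
to([.5651,-.0612,.037])
show("h3.png",("top",(330,140,550,340)),("side",(290,80,490,270)))
```

```text
t 10.72 grasp [ 0.5639 -0.0611  0.1466] zax [ 0.001 -0.001 -1.   ] yaw x 7.71 open 0.751001992453499 F [-0.6 -0.6 -0.6]
tool delta [1.100e-03 1.000e-04 1.096e-01]
```

View pics/h3.png

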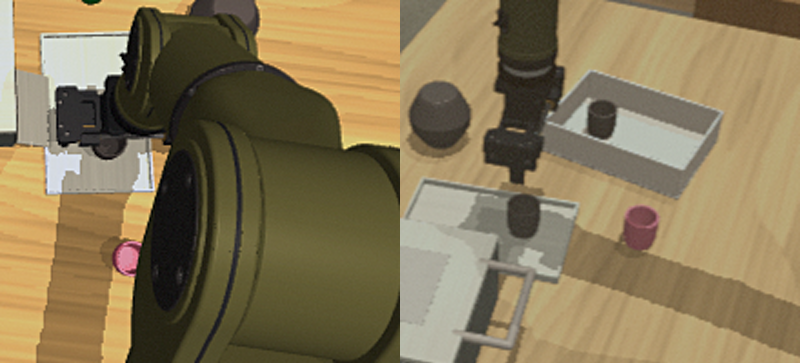

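Cup A stands upright in the tub at (600,118), and the gripper is above cup B. I go down.

Call:
{"method": "play_rows", "body": {"rows": [[75,0.001,0,0.03,0,0,0],[75,0,0,0.03,0,0,0],[75,0,0,0.03,0,0,0],[75,0,0,0.019,0,0,0],[75,0,0,0,0,0,0],[75,0,0,0,0,0,0]]}}

```text
clock: 11.58
tool_pos: [0.5652, -0.0602, 0.1846]
eef_rot: [0.998, 0.067, 0.001, 0.0]
contact_force: [0.2, 1.2, 0.3]
opening: 0.748
finger_force: 0.0
```

Call:
{"method": "play_rows", "body": {"rows": [[45,0,0,0,0,0,0],[45,0,0,0,0,0,0],[45,0,0,0,0,0,0],[45,0,0,0,0,0,0],[45,0,0,0,0,0,0]], "grip_force": 10}}

```text
clock: 12.2
tool_pos: [0.5651, -0.0599, 0.1845]
eef_rot: [0.998, 0.068, 0.001, 0.0]
contact_force: [-0.8, -0.8, 6.5]
opening: 0.548
finger_force: 9.8
```

Call:
{"method": "play_rows", "body": {"rows": [[45,0,0,-0.01,0,0,0],[45,0,0,-0.025,0,0,0],[45,0,0,-0.03,0,0,0],[45,0,0,-0.03,0,0,0],[45,0,0,-0.03,0,0,0],[45,0,0,0,0,0,0]]}}

```text
clock: 12.95
tool_pos: [0.5654, -0.0599, 0.3109]
eef_rot: [0.998, 0.068, 0.002, 0.0]
contact_force: [-0.7, -0.1, -0.6]
opening: 0.55
finger_force: 9.9
```

Run:
```python
from h import *
to([.4205,-.311,.039])
```

```text
t 12.95 grasp [ 0.5661 -0.0599  0.1639] zax [ 0.005 -0.    -1.   ] yaw x 7.76 open 0.5504008740809433 F [-0.7 -0.1 -0.6]
tool delta [-0.1787  0.2291  0.1243]
```

Call:
{"method": "play_rows", "body": {"rows": [[45,-0.015,0.019,0,0,0,0],[45,-0.025,0.032,0,0,0,0],[45,-0.025,0.032,0,0,0,0],[45,-0.025,0.032,0,0,0,0],[45,-0.025,0.032,0,0,0,0],[45,-0.025,0.032,0,0,0,0],[45,-0.024,0.032,0,0,0,0],[45,-0.015,0.018,0,0,0,0]]}}

```text
clock: 13.95
tool_pos: [0.4165, -0.3126, 0.3076]
eef_rot: [0.998, 0.066, -0.001, -0.0]
contact_force: [0.5, 0.6, -0.8]
opening: 0.548
finger_force: 9.9
```

Call:
{"method": "play_rows", "body": {"rows": [[45,0,0,0,0,0,5],[45,0,0,0,0,0,6],[45,0,0,0,0,0,5],[45,0,0,0,0,0,0],[45,0,0,0,0,0,0]]}}

```text
clock: 14.58
tool_pos: [0.4182, -0.3106, 0.3082]
eef_rot: [0.997, -0.071, -0.0, -0.0]
contact_force: [1.2, -0.3, -1.3]
opening: 0.546
finger_force: 9.9
```

Run:
```python
from h import *
to([.4205,-.311,.044])
```

```text
t 14.57 grasp [ 0.418  -0.3106  0.1612] zax [-0.001  0.001 -1.   ] yaw x -8.15 open 0.5462542368792741 F [ 1.2 -0.3 -1.3]
tool delta [2.600e-03 1.000e-04 1.172e-01]
```

Call:
{"method": "play_rows", "body": {"rows": [[45,0.003,0,0.03,0,0,0],[45,0,0,0.03,0,0,0],[45,0,0,0.03,0,0,0],[45,0,0,0.02,0,0,0],[45,0,0,0.007,0,0,0],[45,0,0,0,0,0,0],[45,0,0,0,0,0,0]]}}

```text
clock: 15.45
tool_pos: [0.4216, -0.3115, 0.1924]
eef_rot: [0.997, -0.072, 0.001, 0.0]
contact_force: [-0.3, 0.2, -1.8]
opening: 0.549
finger_force: 9.9
```

Call:
{"method": "play_rows", "body": {"rows": [[45,0,0,0.004,0,0,0],[45,0,0,0.002,0,0,0],[45,0,0,0,0,0,0]]}}

```text
clock: 15.82
tool_pos: [0.4213, -0.3113, 0.1856]
eef_rot: [0.997, -0.072, -0.0, -0.0]
contact_force: [-0.4, 0.2, -1.2]
opening: 0.552
finger_force: 9.9
```

Call:
{"method": "play_rows", "body": {"rows": [[45,0,0,0.001,0,0,0],[45,0,0,0.001,0,0,0],[45,0,0,0,0,0,0]]}}

```text
clock: 16.2
tool_pos: [0.4213, -0.3113, 0.1844]
eef_rot: [0.997, -0.072, 0.0, 0.0]
contact_force: [-1.8, 0.8, 6.6]
opening: 0.546
finger_force: 9.9
```

Call:
{"method": "play_rows", "body": {"rows": [[60,0,0,0,0,0,0],[68,0,0,0,0,0,0],[75,0,0,0,0,0,0],[75,0,0,-0.02,0,0,0],[75,0,0,-0.04,0,0,0],[75,0,0,-0.04,0,0,0],[75,0,0,-0.05,0,0,0],[75,0,0,-0.04,0,0,0]]}}

```text
clock: 17.2
tool_pos: [0.4212, -0.3113, 0.3755]
eef_rot: [0.997, -0.072, 0.0, 0.0]
contact_force: [0.4, -0.0, 0.3]
opening: 0.747
finger_force: 0.0
```

Call:
{"method": "play_rows", "body": {"rows": [[60,0,0,0,0,0,-10],[50,0,0,0,0,0,-10],[45,0,0,0,0,0,-10],[45,0,0,0,0,0,-10],[45,0,0,0,0,0,-10],[45,0,0,0,0,0,-10],[45,0,0,0,0,0,-10],[45,0,0,0,0,0,0]]}}

```text
clock: 18.2
tool_pos: [0.421, -0.3114, 0.3735]
eef_rot: [0.859, 0.512, 0.0, -0.0]
contact_force: [-0.3, -0.1, -0.3]
opening: 0.45
finger_force: 0.0
```

Run:
```python
from h import *
to([.477,.174,.2])
show("h4.png",("top",(330,140,550,340)),("side",(290,80,490,270)))
```

```text
t 18.2 grasp [ 0.421  -0.3113  0.2265] zax [-0.     0.001 -1.   ] yaw x 61.64 open 0.45042048189929934 F [-0.3 -0.1 -0.3]
tool delta [ 0.4537 -0.1812  0.0268]
```

View pics/h4.png

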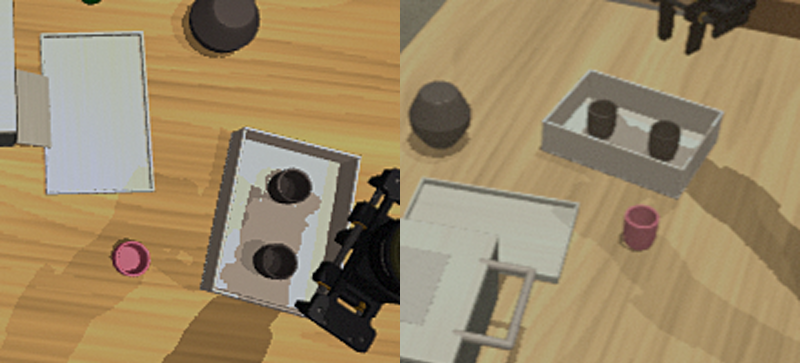

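Both cups stand upright in the tub, at (290,187) and (273,261). On to the handle.

Call:
{"method": "play_rows", "body": {"rows": [[45,0.045,-0.018,0,0,0,0],[45,0.045,-0.018,0,0,0,0],[45,0.045,-0.018,0,0,0,0],[45,0.045,-0.018,0,0,0,0],[45,0.045,-0.018,0,0,0,0],[45,0.045,-0.018,0,0,0,0],[45,0.045,-0.018,0,0,0,0],[45,0.045,-0.018,0,0,0,0]]}}

```text
clock: 19.3
tool_pos: [0.4649, 0.0757, 0.3738]
eef_rot: [0.859, 0.512, 0.0, 0.0]
contact_force: [0.6, 0.6, -0.6]
opening: 0.45
finger_force: 0.0
```

Call:
{"method": "play_rows", "body": {"rows": [[45,0.045,-0.018,0,0,0,0],[45,0.045,-0.018,0,0,0,0],[45,0,0,0,0,0,-9],[45,0,0,0,0,0,-9],[45,0,0,0,0,0,-9],[45,0,0,0,0,0,-9],[45,0,0,0,0,0,0],[45,0,0,0,0,0,0]]}}

```text
clock: 20.3
tool_pos: [0.4757, 0.1703, 0.3737]
eef_rot: [0.659, 0.752, -0.0, 0.0]
contact_force: [-0.3, 0.9, -0.1]
opening: 0.45
finger_force: 0.0
```

Run:
```python
from h import *
to([.477,.174,.117])
print(status.get_state()['q'])
show("h5.png",("top",(220,130,380,330)),("side",(260,110,420,320)))
```

```text
t 20.3 grasp [0.4757 0.1703 0.2267] zax [ 0. -0. -1.] yaw x 97.55 open 0.44977664796049743 F [-0.3  0.9 -0.1]
tool delta [0.0035 0.0018 0.1097]
[-0.11380717  0.61772785 -0.51390986  1.94592427  0.46102454  0.69525449
 -0.77770471]
```

View pics/h5.png

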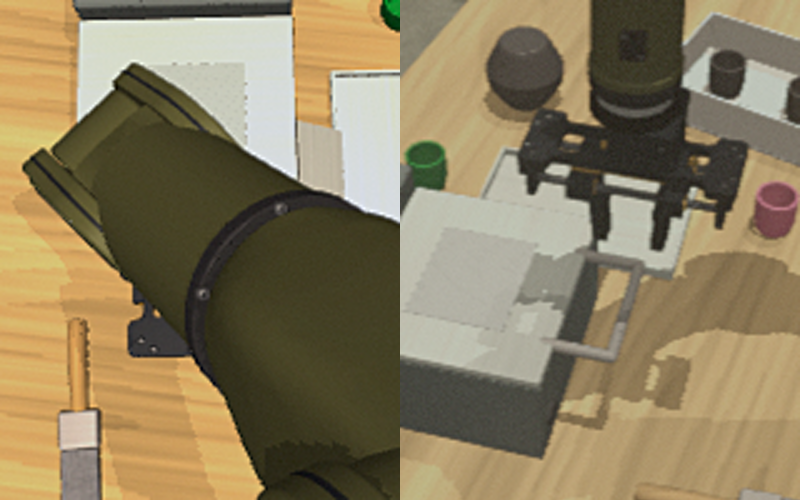

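Call:
{"method": "play_rows", "body": {"rows": [[45,0.003,0.002,0.03,0,0,0],[45,0,0,0.03,0,0,0],[45,0,0,0.025,0,0,0],[45,0,0,0.015,0,0,0],[45,0,0,0.009,0,0,0],[45,0,0,0,0,0,0],[45,0,0,0,0,0,0]]}}

```text
clock: 21.28
tool_pos: [0.4775, 0.1737, 0.2653]
eef_rot: [0.658, 0.753, 0.001, 0.0]
contact_force: [0.3, -0.1, 0.3]
opening: 0.453
finger_force: 0.0
```

Call:
{"method": "play_rows", "body": {"rows": [[10,0,0,0,0,0,0],[8,0,0,0,0,0,0],[5,0,0,0,0,0,0],[5,0,0,0,0,0,0],[5,0,0,0,0,0,0],[5,0,0,0,0,0,0]], "grip_force": 30}}

```text
clock: 22.02
tool_pos: [0.4765, 0.1735, 0.2648]
eef_rot: [0.658, 0.753, -0.001, -0.0]
contact_force: [-3.9, -0.6, 6.1]
opening: 0.119
finger_force: 29.4
```

Run:
```python
from h import *
to([.477,.174,.117])
print(status.get_state()['finger_force'])
```

```text
t 22.02 grasp [0.4763 0.1734 0.1178] zax [-0.001 -0.001 -1.   ] yaw x 97.78 open 0.1189281964833994 F [-3.9 -0.6  6.1]
tool delta [0.0005 0.0008 0.0008]
29.428182989358902
```

The bar is gripped (opening 0.119 ≈ 10.5 mm, 29 N). I lift along the arc.

Call:
{"method": "play_rows", "body": {"rows": [[5,0,0.002,-0.022,0,0,0],[5,0,0.0035,-0.022,0,0,0],[5,0,0.0055,-0.0215,0,0,0],[5,0,0.0073,-0.021,0,0,0],[5,0,0.009,-0.02,0,0,0],[5,0,0,0,0,0,0],[5,0,0,0,0,0,0]]}}

```text
clock: 22.9
tool_pos: [0.5035, 0.1772, 0.3704]
eef_rot: [0.657, 0.754, -0.001, -0.001]
contact_force: [-4.0, 0.8, -1.0]
opening: 0.114
finger_force: 29.6
```

```bash
cat >> h.py <<'E'
def handle(deg,g0=np.array([.4763,.1734,.1178]),yaw=7.8):
    t=np.radians(deg);a=np.array([np.cos(np.radians(yaw)),np.sin(np.radians(yaw)),0])
    p=lambda t:a*(-.255*np.cos(t)+.007*np.sin(t))+np.array([0,0,.255*np.sin(t)+.007*np.cos(t)])
    return g0+p(t)-p(0)
E
python3 - <<'E'
from h import *
to(handle(25));to(handle(50));print(handle(25),status.get_state()['finger_force'])
E
```

```text
t 22.9 grasp [0.5032 0.1772 0.2234] zax [-0.002 -0.001 -1.   ] yaw x 97.8 open 0.11367908987913145 F [-4.   0.8 -1. ]
tool delta [-0.0001 -0.0003 -0.0015]
t 22.9 grasp [0.5032 0.1772 0.2234] zax [-0.002 -0.001 -1.   ] yaw x 97.8 open 0.11367908987913145 F [-4.   0.8 -1. ]
tool delta [-0.0001  0.0691 -0.0874]
[0.50290142 0.17704394 0.22491181] 29.648226499557495
```

Tracking is good, so I continue.

Call:
{"method": "play_rows", "body": {"rows": [[5,0,0.011,-0.0205,0,0,0],[5,0,0.0125,-0.0185,0,0,0],[5,0,0.014,-0.0173,0,0,0],[5,0,0.0155,-0.016,0,0,0],[5,0,0.0165,-0.015,0,0,0],[5,0,0,0,0,0,0],[5,0,0,0,0,0,0]]}}

```text
clock: 23.78
tool_pos: [0.5753, 0.1872, 0.4563]
eef_rot: [0.658, 0.753, 0.002, 0.001]
contact_force: [7.7, 5.7, -13.0]
opening: 0.105
finger_force: 30.7
```

Run:
```python
from h import *
to(handle(50))
s=status.get_state();print(s['finger_force'])
g=s['tool_pos']+.147*Ro.from_quat(s['eef_rot']).as_matrix()[:,2]
from scipy.optimize import minimize_scalar
m=minimize_scalar(lambda d:np.sum((handle(d)-g)**2),bounds=(30,70),method='bounded');print("deg",m.x,m.fun**.5*1000,"mm")
show("h6.png",("side",(200,60,440,300)),("top",(220,80,420,280)))
```

```text
t 23.77 grasp [0.5759 0.1876 0.3093] zax [ 0.004  0.003 -1.   ] yaw x 97.75 open 0.10470958678553946 F [  7.7   5.7 -13. ]
tool delta [-0.0006 -0.0042 -0.0014]
30.72397470474243
deg 50.5547550681984 3.7109544584927128 mm
```

View pics/h6.png

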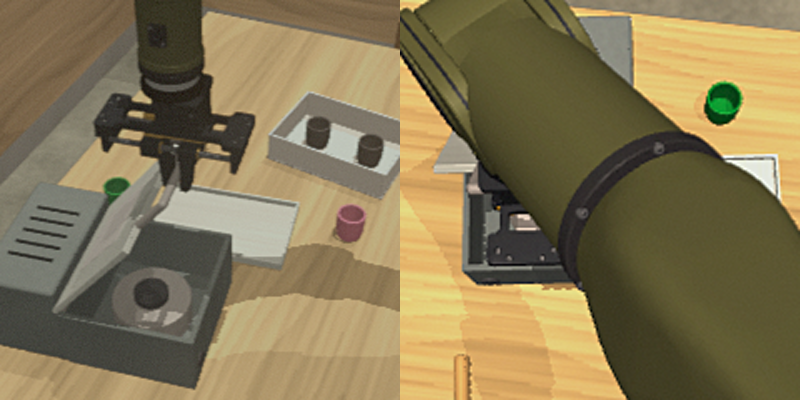

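The lid is open and the bar is held; the side view shows the mould. There is some radial strain of about 13 N on the grip, so I relieve it and then measure the lid angle in the image.

Call:
{"method": "play_rows", "body": {"rows": [[5,0,0.0013,0.0015,0,0,0],[5,0,0,0,0,0,0]]}}

```text
clock: 24.12
tool_pos: [0.5752, 0.1874, 0.4558]
eef_rot: [0.657, 0.754, 0.001, 0.0]
contact_force: [5.3, 4.4, -10.3]
opening: 0.105
finger_force: 30.4
```

Run:
```python
from h import *
to(handle(50))
a=np.array([np.cos(np.radians(7.8)),np.sin(np.radians(7.8)),0]);b=np.array([-a[1],a[0],0])
# hinge from closed-lid corners (top picture)
Hm=np.array([.7304,.2111,.110])
def lid(deg,H=Hm):
    t=np.radians(deg);u=-np.cos(t)*a+np.array([0,0,np.sin(t)]);n=np.sin(t)*a+np.array([0,0,np.cos(t)])
    P=lambda l,s,h:H+u*l+b*s+n*h
    return np.array([P(0,-.11,.012),P(.2,-.11,.012),P(.2,.11,.012),P(0,.11,.012)]),np.array([P(.255,-.06,.007),P(.255,.06,.007)]),np.array([P(.2,-.11,.002),P(.2,.11,.002),P(0,.11,.002),P(0,-.11,.002)])
im=cams.snapshot("side")
ms=finder.regions_of("side","lid")
for d in ms[:2]:
    m=d['mask'];ys,xs=np.nonzero(m);print(d['score'],m.sum(),xs.min(),xs.max(),ys.min(),ys.max())
    for deg in range(40,62,2):
        T,h,B=lid(deg);q=np.zeros((400,640),np.uint8)
        for poly in (T,B): cv2.fillConvexPoly(q,cv2.convexHull(np.array([proj("side",X) for X in poly]).round().astype(int)),1)
        print(deg,round((q.astype(bool)&m).sum()/(q.astype(bool)|m).sum(),3))
S=3;x0,y0=200,110
big=cv2.resize(im[y0:y0+190,x0:x0+240,::-1],None,fx=S,fy=S,interpolation=cv2.INTER_CUBIC)
for deg,c in((0,(255,255,0)),(46,(0,0,255)),(50,(0,255,0)),(54,(255,0,0))):
    T,h,B=lid(deg)
    for poly,cl in((T,True),(h,False),(B[:2],False)):
        pts=np.array([(proj("side",X)+.5-[x0,y0])*S-.5 for X in poly]).round().astype(int)
        cv2.polylines(big,[pts],cl,c,1)
cv2.imwrite("pics/ov.png",big)
```

```text
t 24.12 grasp [0.5754 0.1876 0.3088] zax [ 0.001  0.001 -1.   ] yaw x 97.79 open 0.10531038660213847 F [  5.3   4.4 -10.3]
tool delta [-0.0006 -0.0036 -0.0018]
0.81 1870 232 306 158 247
40 0.515
42 0.56
44 0.62
46 0.688
48 0.714
50 0.734
52 0.655
54 0.574
56 0.444
58 0.316
60 0.209
```

View pics/ov.png

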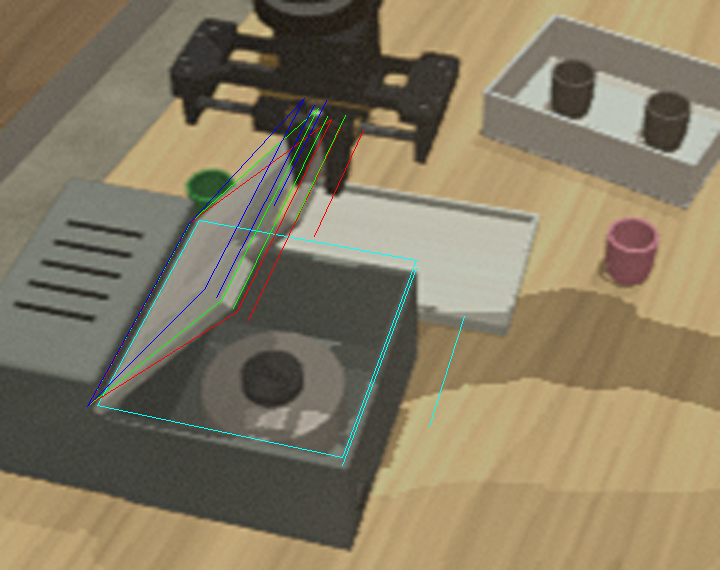

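The overlay agrees with 50°: the lid's near corner at (232,307) lies on the green 50° outline, and the mask fit and arm kinematics give about 49.5 to 50.4°. I take out the remaining strain along the lid and check that it stays put.

Call:
{"method": "play_rows", "body": {"rows": [[5,0,0.0013,0.0015,0,0,0],[5,0,0.0013,0.0015,0,0,0],[5,0,0,0,0,0,0],[5,0,0,0,0,0,0],[5,0,0,0,0,0,0],[5,0,0,0,0,0,0],[5,0,0,0,0,0,0],[5,0,0,0,0,0,0]], "grip_force": 40}}

```text
clock: 25.22
tool_pos: [0.5752, 0.1877, 0.4551]
eef_rot: [0.657, 0.754, -0.001, -0.001]
contact_force: [-7.3, 0.8, 8.1]
opening: 0.103
finger_force: 38.9
```

Run:
```python
from h import *
to(handle(50)); print(status.get_state()['finger_force'])
im=cams.snapshot("side");a=np.array([np.cos(np.radians(7.8)),np.sin(np.radians(7.8)),0]);b=np.array([-a[1],a[0],0])
H=np.array([.7304,.2111,.11])
m=finder.regions_of("side","lid")[0]['mask']
for deg in np.arange(46,54.5,1):
    t=np.radians(deg);u=-np.cos(t)*a+[0,0,np.sin(t)];n=np.sin(t)*a+[0,0,np.cos(t)];q=np.zeros((400,640),np.uint8)
    for h in(.002,.012):
        cv2.fillConvexPoly(q,cv2.convexHull(np.array([proj("side",H+u*l+b*s+n*h) for l in(0,.2) for s in(-.11,.11)]).round().astype(int)),1)
    q=q>0;print(deg,round((q&m).sum()/(q|m).sum(),3),end='; ')
```

```text
t 25.23 grasp [0.5748 0.1875 0.3081] zax [-0.003 -0.001 -1.   ] yaw x 97.83 open 0.10310728735829251 F [-7.3  0.8  8.1]
tool delta [-0.0006 -0.003  -0.0025]
38.86756896972656
46.0 0.726; 47.0 0.737; 48.0 0.745; 49.0 0.747; 50.0 0.76; 51.0 0.728; 52.0 0.661; 53.0 0.629; 54.0 0.58;
```

Call:
{"method": "play_rows", "body": {"rows": [[5,0,-0.0008,-0.001,0,0,0],[5,0,0,0,0,0,0],[5,0,0,0,0,0,0]]}}

```text
clock: 25.7
tool_pos: [0.5755, 0.1875, 0.4555]
eef_rot: [0.657, 0.754, -0.0, -0.0]
contact_force: [-5.7, 1.8, 5.5]
opening: 0.102
finger_force: 39.1
```

Run:
```python
from h import *
to(handle(50)); print(r.finish_job())
```

```text
t 25.7 grasp [0.5753 0.1875 0.3085] zax [-0.001  0.    -1.   ] yaw x 97.8 open 0.1024416798839222 F [-5.7  1.8  5.5]
tool delta [-0.0006 -0.0036 -0.0021]
the job is handed in; nothing more can be done
None
```

The job is handed in at 25.7 s: both cups stand upright on the tub floor, and the gripper is holding the lid by its bar at about 50° (49 to 50.5° by camera and arm position). The jar, pot and brush were left alone.

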